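# Sort the two washed cooker knobs and refit the hob knob, holding it pressed

## Robot

A 7-joint arm with a two-finger parallel gripper is mounted at the origin on the work surface. World frame = base frame: x ahead of the robot, y to its left, z up, the work surface at z = 0. Lengths are in mm, angles in degrees, forces in N, time in s.
With the tool pointing down it reaches from about 400 to 850 mm from the base axis. Payload 4.4 kg.
Tool frame: the origin (TCP) lies at the very end of the fingers, on their centre line; the grasp point (between the pads) lies 19 mm behind it (tcp_to_grasp is the distance from the TCP to the grasp point, in mm); z points along the fingers, y is the direction in which the jaws open and shut (so a half turn about z gives the same grasp; the last joint's range is limited). The gripper opens to 94 mm and grips with 3 to 60 N. Pads are 16 mm wide; open, the fingers measure 119 mm over their backs; the gripper's body (75 mm by 177 mm) begins 78 mm behind the grasp point.
Start: joints at [-77.051, 36.005, 2.206, 86.941, -1.547, 57.084, -1.146], TCP at [186.964, 622.546, 181.878] pointing down, gripper open.
Joint ranges: [-175.42, 175.42], [-21.48, 121.26], [-71.46, 75.88], [10.55, 141.38], [-63.04, 243.04], [13.31, 113.54], [-168.57, 168.57]. Speed limits (degrees/s): [147.25, 147.25, 180, 180, 180, 180, 180].

## Interface

Orientations are given as [roll, pitch, yaw] about the fixed x, y, z axes, in that order (R = Rz(yaw) Ry(pitch) Rx(roll)).
In Python, from bench import * gives the robot as it stands. The module is installed in compiled form; this text tells all that it offers.
- The arm moves only by the tool arm_command, never from a script. Its argument "moves" is a list of rows, each a list of 3 entries, a list of its own where there are three numbers: the opening, from 0 (shut) to 1 (fully open), then the shift along the world's x, y, z normalised to -1 to 1, where 1 is 0.15 m, then the turn, a rotation vector about the world's x, y, z normalised to -1 to 1, where 1 is 180 degrees. In form: [[grip, [dx, dy, dz], [ax, ay, az]], ...]. A call has 1 to 10 rows; each row is the pose to reach, as a shift and turn from the pose commanded when the call began, turning the shorter way round; what a row does not reach only later rows make up. A row lasts 1/10 s, in which the tool goes at most 50 mm and 8.59 degrees, less where a joint would pass 70% of its speed; a pose out of reach is approached as far as the arm can. A call with a number of a shift or a turn outside -1 to 1 is refused whole. A call with a gripper value outside its range is refused whole. The fingers move at their own pace and stop on an object; "newtons" is the grip in N (left out, the last holds). Time passes only in rows, so rows that repeat a pose let the fingers close. It gives the time, the measured TCP pose, the force and the opening at its end, in the units of the state.
- get_obs(): the state, without advancing time (a new reading comes with each control period).
- read_camera(name): name is "scene" or "top"; returns (picture, depth): 400x640x3 uint8, red, green, blue; 400x640 float32, mm along the optical axis (not along the pixel's ray), 0 where there is no reading.
- calibration(name): a dict with "camera_matrix" (3x3 intrinsics, pixels), "k1" (the pictures are not rectified: a ray, as slopes to the right and down, at radius r is drawn at 1 + k1 r^2 times it, then the intrinsics apply), "origin" and "rotation" of the camera in the world. Camera axes: x right, y up, looking along -z (the intrinsics and any distortion apply to the point x, -y, -z); pixel columns grow to the right and rows downward; lengths in mm; the calibration is good to about 2 mm. A picture is of the moment at which its call begins. calibration takes no time and is no camera call.
- close_job(): hands the job in, once; it reports no verdict.
The state is a dict: "clock": time; "joint_pos": joint angles; "joint_velocities": joint speeds; "effort": joint torques, N m; "tcp_pos": TCP position; "eef_rot": TCP orientation; "contact_force": force on the tool from outside, world axes, zero at the start; "ft_torque": the same for the moment, N m; "opening": finger opening in mm.
Only numpy, scipy, OpenCV 4.12 (cv2) and the standard library are available. Lean on these libraries where they do the work, as an engineer would, in place of code of your own. Each camera call takes 0.05 s, during which the arm holds its last target.

## Task

The two washed cooker knobs are dry: set the red one, which is for the oven later, gently down in the grey dish and let go of it; then take the black one, turn it so its D-shaped hole matches the D-shaped spindle left bare on the gas hob, and push it fully home on the spindle. Keep it pressed right down against the valve spring, as for lighting the ring, and finish like that, still gripping and pressing the black knob. Do not drop either knob, and leave everything else on the worktop where it stands.

Things in the scene. Friction and masses are not known exactly. Their poses are not given: they have to be found in the camera images.
- black_knob_mid (a point): Loose black hob knob standing on its skirt; point on its axis half-way up, 18 mm over its underside. Round skirt 44 mm across, 14 mm high; above it a straight grip bar 42 mm long (knob's x), 15 mm wide (its y), 14 to 36 mm over the underside: grip the bar across its 15 mm. z up; the white pointer line on the bar points to +x and starts within 1.2 rad of world +x. About 45 g.
- black_knob_hole (a point): Centre of the mouth of the black knob's D-shaped blind hole, in its underside on the axis, 18 mm below the knob's middle; same axes. Hole 13.6 mm wide, 13 mm deep, with its flat 2.2 mm from the axis on the -x side, opposite the pointer.
- black_knob_pointer (a point): Outer end of the white pointer line on top of the black knob's bar, 21 mm from the axis along the knob's +x and 36 mm above its underside.
- red_knob_mid (a point): Loose dark red oven knob, same shape and size as the black one, standing on its skirt; point on its axis half-way up, 18 mm over its underside, same axes; its pointer too starts within 1.2 rad of world +x. Red and black may be in either place.
- dish: Round grey ceramic dish, loose, 150 mm across the rim and 28 mm high, sides 4 mm thick and flaring; flat inside floor about 100 mm across, 5 mm above the worktop. Origin at the centre of its underside.
- spindle_tip (a point): Centre of the top of the bare upright steel spindle near the hob's front edge, 30 mm over the worktop, 22 over the glass. D-shaft 12 mm across, flat 1.5 mm from its axis on the -x side (hob's front edge), end bevelled 1 mm; it does not turn. The knob goes on with its pointer along +x here, to the white off dot. Play 0.7 mm all round, 0.15 rad in yaw. Fully home, the knob's middle is 5 mm above the tip.
- spindle (a joint): How far the spindle is pressed down into the valve, m: 0 up, 0.005 right down on its stop. Its spring pushes back with 4 N at first and 8 N when right down. Fully home and right down, the knob's underside is 4 mm clear of the glass.
- hob: Fixed two-burner gas hob, black glass with steel edge, 510 (its x) by 290 mm, top 8 mm over the worktop. Origin at the centre of its underside; its -x edge faces the robot. Control axes at x = -195, y = +55 and -55 mm in its frame: one has a fitted black knob, the other the bare spindle. Iron pan supports, 49 mm over the worktop, begin 53 mm behind the control axes.
- fitted_knob: The black knob already on the other control, same shape as the loose one, fixed, pointer at off (hob +x); origin at the centre of its underside, 17 mm above the worktop. To be left alone.
- caddy: Bystander: blue square rotating pencil caddy, 110 mm wide, with coloured pencils up to 200 mm high; origin at the centre of its foot.
- tumbler: Bystander: glass tumbler 76 mm across, 105 mm high, holding wooden dowels up to 175 mm high; origin at the centre of its underside.
- sharpener: Bystander: yellow plastic pencil sharpener, 42 x 28 x 22 mm; origin at the centre of its underside.
- punch: Bystander: aluminium craft punch with a black-tipped spring lever, about 115 x 58 x 90 mm; origin at the centre of its underside.
- pencil: Bystander: green pencil lying down, 166 mm long (along its x), 7 mm thick; origin under its middle.
- lighter: Bystander: red hand gas lighter lying down left of the hob, 220 mm long (along its x), 18 mm high; origin under its middle.
- salt_pot: Bystander: white salt pot with a steel top, 56 mm across, 95 mm high; origin at the centre of its underside.

How it is judged:
By the outcome, as a careful person would: the job done as asked, in the order asked, and still so for the second after the job is handed in, while the arm keeps its last pose, push and grip.
It also fails if it takes over 51 s, if anything falls off the work surface, if the arm or the gripper's body presses on something with over 40 N, if the wrist force passes 120 N, or if a joint passes its speed limit or range.

## Working session

There is one attempt and no reset: what is moved stays moved. The work goes in short steps, Python scripts to look and compute and a tool call to move; the robot and the scene stay as the last step left them, time stands still between calls to the robot, and variables do not carry over. Pictures are saved under pics/ and viewed, and the job is handed in when it is done.

Besides the shell and the picture viewer there is one more tool, called after "Emit:" as name(argument=value, ...) on one line, values as JSON. arm_command: Moves the arm, as the interface text tells. Scaled input: -1 to 1 covers 0.15 m each way for a shift and 180 degrees each way for a turn. Its arguments: {"type":"object","properties":{"moves":{"type":"array","items":{"type":"array"}},"newtons":{"type":"number"}},"required":["moves"]}

```bash
mkdir -p pics; cat > h.py <<'E'
from bench import *
import numpy as np, cv2
def grab(n,tag):
    im,d=read_camera(n); np.savez(f'pics/{tag}.npz',im=im,d=d); cv2.imwrite(f'pics/{tag}.png',im[:,:,::-1]); return im,d
def rays(n,uv):
    c=calibration(n);K=np.array(c['camera_matrix']);uv=np.array(uv,float).reshape(-1,1,2)
    # distortion: drawn = (1+k1 r^2)*ray
    p=cv2.undistortPointsIter(uv,K,np.array([c['k1'],0,0,0.]),None,None,(3,50,1e-10)).reshape(-1,2)
    R=np.array(c['rotation']);v=np.c_[p[:,0],-p[:,1],-np.ones(len(p))]
    return np.array(c['origin'],float),v@R.T
def onplane(n,uv,z):
    o,v=rays(n,uv); return o+v*((z-o[2])/v[:,2])[:,None]
def pt3(n,uv,d):
    o,v=rays(n,uv); return o+v*np.array(d).reshape(-1,1)
def proj(n,P):
    c=calibration(n);K=np.array(c['camera_matrix']);R=np.array(c['rotation'])
    q=(np.array(P,float).reshape(-1,3)-np.array(c['origin']))@R
    a=np.c_[q[:,0]/-q[:,2],-q[:,1]/-q[:,2]];r2=(a**2).sum(1,keepdims=True);a=a*(1+c['k1']*r2)
    return a*[K[0,0],K[1,1]]+[K[0,2],K[1,2]]
E
python3 - <<'E'
from h import *
print(get_obs())
for n in('scene','top'):
    print(calibration(n)); im,d=grab(n,n+'0')
E
```

```text
{'clock': 0.0, 'joint_pos': array([-77.05266125,  36.05836131,   2.20195034,  86.9953288 ,
        -1.54495861,  57.08220791,  -1.14786084]), 'joint_velocities': array([ 8.58227652e-03, -3.46422029e-02,  3.59013725e-02,  1.33621703e-01,
        9.02659236e-03, -4.87240080e-04, -8.84905014e-05]), 'effort': array([-2.47876123e-04, -5.49709475e+01,  1.14375584e+00, -1.86624634e+01,
       -5.21278207e-02,  2.35433358e-02,  1.37189218e-04]), 'tcp_pos': array([186.75008286, 621.86441794, 180.96398564]), 'eef_rot': array([-1.79893799e+02,  2.69561650e-03,  1.63282271e+02]), 'contact_force': array([-0.40611728, -0.27553287, -0.17129956]), 'ft_torque': array([ 0.00576665, -0.01564886,  0.0173051 ]), 'opening': 93.77083553721337}
{'camera_matrix': array([[436.48665444,   0.        , 320.21447491],
       [  0.        , 436.48665444, 193.45398116],
       [  0.        ,   0.        ,   1.        ]]), 'k1': -0.054617187763002326, 'origin': array([1510.18879059, -881.2399985 ,  931.3130315 ]), 'rotation': array([55.90974968, -0.08410871, 45.07820717])}
{'camera_matrix': array([[488.6001392 ,   0.        , 320.44126705],
       [  0.        , 488.6001392 , 196.24292985],
       [  0.        ,   0.        ,   1.        ]]), 'k1': -0.09617231643723491, 'origin': array([ 373.88373852,   39.32367172, 1473.81426478]), 'rotation': array([  8.82133951,   0.53167705, -88.37037954])}
```

```bash
python3 - <<'E'
s=open('h.py').read()
s=s.replace("R=np.array(c['rotation'])","R=RR(c)")
s=s.replace("def grab","from scipy.spatial.transform import Rotation as Ro\ndef RR(c): return Ro.from_euler('xyz',c['rotation'],degrees=True).as_matrix()\ndef grab",1)
open('h.py','w').write(s)
E
python3 - <<'E'
from h import *
print(proj('top',[[0,0,0],[600,0,0],[600,200,0]]),proj('scene',[[0,0,0],[600,0,0],[600,200,0],[187,622,181]]))
E
```

```text
[[334.9764762  400.93094104]
 [339.91563655 197.4538169 ]
 [274.50379594 195.70614213]] [[219.79778385 153.31247426]
 [314.6283989  210.46480241]
 [351.62227039 188.86508131]
 [347.23834672  88.96220195]]
```

View pics/top0.png

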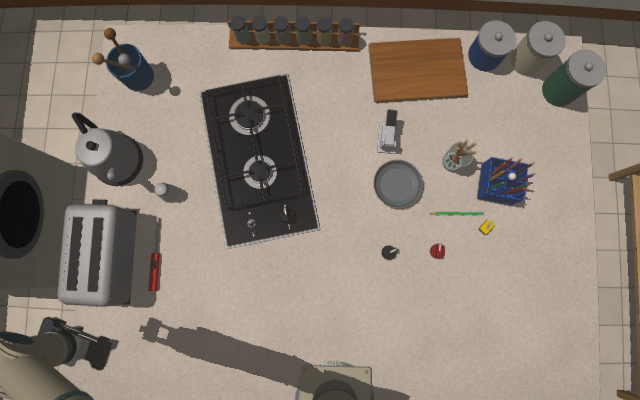

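View pics/scene0.png

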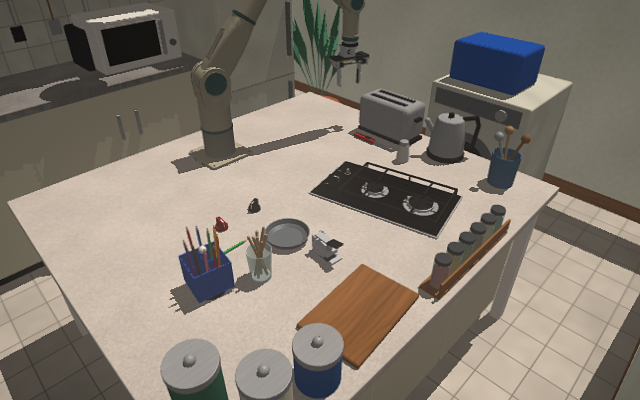

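```bash
python3 - <<'E'
from h import *
im=cv2.imread('pics/top0.png')
a=cv2.resize(im[230:270,370:460],None,fx=8,fy=8,interpolation=cv2.INTER_CUBIC)
b=cv2.resize(im[198:258,220:330],None,fx=6.5,fy=6,interpolation=cv2.INTER_CUBIC)
w=max(a.shape[1],b.shape[1]);p=lambda x:np.pad(x,((0,0),(0,w-x.shape[1]),(0,0)))
o=np.vstack([p(a),p(b)]);print(o.shape);cv2.imwrite('pics/z.png',o[:600])
cv2.imwrite('pics/z.png',cv2.resize(o,None,fx=.85,fy=.85))
s=cv2.imread('pics/scene0.png')
a=cv2.resize(s[190:240,200:290],None,fx=7,fy=6,interpolation=cv2.INTER_CUBIC)
b=cv2.resize(s[155:205,310:400],None,fx=7,fy=6,interpolation=cv2.INTER_CUBIC)
cv2.imwrite('pics/z2.png',np.vstack([a,b]))
E
```

```text
(680, 720, 3)
```

View pics/z.png

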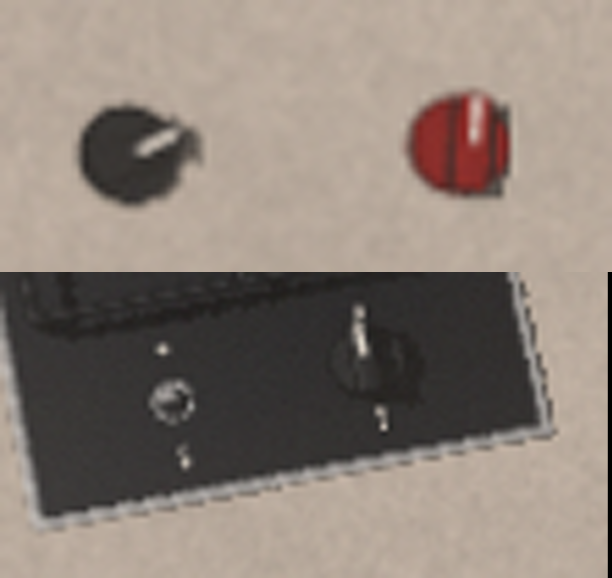

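View pics/z2.png

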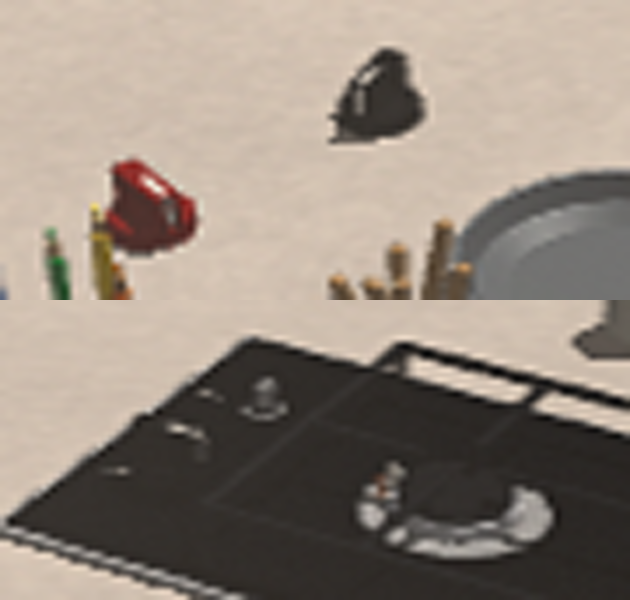

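```bash
python3 - <<'E'
from h import *
im=np.load('pics/top0.npz')['im'].astype(int);d=np.load('pics/top0.npz')['d']
r,g,b=im[...,0],im[...,1],im[...,2]
def big(m,x0,x1,y0,y1):
    k=np.zeros(m.shape,np.uint8);k[y0:y1,x0:x1]=m[y0:y1,x0:x1]
    c,_=cv2.findContours(k,cv2.RETR_EXTERNAL,cv2.CHAIN_APPROX_NONE);return max(c,key=cv2.contourArea)
red=(r-g>40)
c=big(red,425,455,238,265);print('red',cv2.minEnclosingCircle(c),onplane('top',[cv2.minEnclosingCircle(c)[0]],10),cv2.contourArea(c))
print('depth red',d[246:256:2,432:446:2].round(0))
blk=(im.sum(2)<200)
c=big(blk,375,405,238,265);(u,v),R=cv2.minEnclosingCircle(c);M=cv2.moments(c);print('blk',(u,v),R,(M['m10']/M['m00'],M['m01']/M['m00']),onplane('top',[(u,v)],10))
print(im[244:262,380:404].sum(2))
# depth->heights
for n,(x,y) in dict(red=(438,251),blk=(388,252),dish=(398,184),spin=(251,222),fit=(287,215)).items():
    print(n,pt3('top',[(x,y)],[d[y,x]]))
    o,vv=rays('top',[(x,y)]);print(o+vv*((0-o[2])/vv[:,2])[:,None])
E
```

```text
red ((437.5, 250.5), 7.382511615753174) [[ 445.725764   -295.66793344   10.        ]] 102.5
depth red [[1460. 1449. 1440. 1424. 1433. 1452. 1464.]
 [1446. 1448. 1442. 1432. 1422. 1454. 1466.]
 [1449. 1446. 1437. 1421. 1430. 1449. 1443.]
 [1450. 1448. 1432. 1419. 1418. 1447. 1454.]
 [1444. 1449. 1435. 1424. 1427. 1443. 1452.]]
blk (388.8928527832031, 252.0) 7.1772541999816895 (387.8837920489296, 252.64373088685014) [[ 437.76501932 -149.65999246   10.        ]]
[[516 522 517 513 512 505 507 507 476 482 505 500 498 503 505 515 517 509
  501 501 500 504 511 511]
 [501 511 508 507 496 435 416 405 332 360 418 433 485 511 503 505 516 512
  502 501 504 514 517 518]
 [495 501 496 489 395 235 155 160 156 154 155 240 371 451 492 475 512 511
  508 502 503 511 515 507]
 [499 506 486 385 180 159 163 166 163 164 164 162 157 272 390 352 447 513
  506 498 496 502 503 499]
 [502 491 403 175 157 167 168 164 165 165 163 154 160 157 203 289 354 421
  443 491 494 499 493 494]
 [502 469 235 159 163 166 159 162 162 159 159 158 204 338 465 462 324 239
  322 446 505 496 496 503]
 [499 428 149 147 160 164 157 
[... 952 characters left out ...]

  505 507 516 512 504 512]
 [515 523 526 522 517 511 492 445 395 387 393 445 506 512 513 513 511 511
  509 507 507 509 510 521]
 [522 525 527 519 510 511 509 514 515 505 507 513 511 511 519 515 511 514
  507 508 509 513 515 521]]
red [[ 443.14223024 -291.79622438   33.39096342]]
[[ 444.7477359  -299.47203213    0.        ]]
blk [[ 436.8450169  -144.49834446   29.57222072]]
[[ 438.13420858 -148.26227396    0.        ]]
dish [[ 645.41531307 -176.36696763    6.12216673]]
[[ 646.54794952 -177.26667545    0.        ]]
spin [[513.90754657 262.82216509  34.5198227 ]]
[[517.26585664 268.18251953   0.        ]]
fit [[535.99966263 155.32310657  50.4104902 ]]
[[541.7410716  159.43127917   0.        ]]
```

```bash
cat >> h.py <<'E'
def pointer(n,im,box,thr,z=36,bg=160):
    x0,x1,y0,y1=box;m=im[y0:y1,x0:x1].astype(float)
    g=m.min(2) # white => all channels high
    ys,xs=np.nonzero(g>thr);w=np.clip(g[ys,xs]-bg/3,0,None)
    P=onplane(n,np.c_[xs+x0,ys+y0],z)[:,:2];c=(P*w[:,None]).sum(0)/w.sum()
    C=((P-c)*w[:,None]).T@(P-c)/w.sum();e,V=np.linalg.eigh(C);v=V[:,1]*np.sign(V[0,1])
    t=(P-c)@v
    return c,np.degrees(np.arctan2(v[1],v[0])),np.sqrt(12*e[1]),c+v*np.sqrt(3*e[1]),len(w)
E
python3 - <<'E'
from h import *
im=np.load('pics/top0.npz')['im']
print(im[240:262,430:446].min(2))
print('red',pointer('top',im,(430,446,240,254),75))
k=im.copy();print(im[246:254,388:400].min(2))
m=np.zeros_like(im);
for y in range(248,253):
    for x in range(388,397):
        if x+1.0*0+ (y-248)*1.6<398: m[y,x]=im[y,x]
print('blk',pointer('top',m,(388,397,247,253),80))
s=np.load('pics/scene0.npz')['im']
print(proj('scene',[[445,-295,36],[438,-149,36]]))
print('fit');print(im[200:228,278:296].min(2))
E
```

```text
[[154 153 153 154 154 159 157 158 157 157 158 158 156 154 156 156]
 [155 154 155 155 155 157 157 157 156 156 157 158 156 155 156 156]
 [156 155 156 156 155 155 157 157 155 153 157 158 156 153 155 158]
 [156 154 158 155 154 141 130 126 117 112 126 138 154 155 156 159]
 [157 155 159 134 114  95  73  69  56 119 133  97 120 155 158 156]
 [158 145 122  83  51  40  42  42  44 143 152  68  70 118 120 153]
 [158 118  63  41  43  45  42  42  45 144 152  66  49  65  82 153]
 [131  74  47  43  44  43  42  37  45 143 133  59  37  48  78 152]
 [ 97  43  42  44  41  44  43  40  44 143 116  52  43  43  66 155]
 [ 84  40  43  44  43  42  42  41  45 171 119  52  42  42  51 157]
 [ 75  40  43  44  42  44  41  41  44 141  97  48  41  43  45 154]
 [ 65  42  43  42  43  41  43  43  45  74  59  42  43  44  42 154]
 [ 71  40  41  43  44  43  43  42  43  44  42  40  44  43  48 152]
 [ 90  41  41  43  45  44  45  44  43  42  41  42  45  43  49 154]
 [106  53  41  43  43  42  44  45  44  44  42  41  44  43  64 158]
 [140  82  44  42  43  44  41  42  45  42  43  41  42  55  79 159]
 [152 138  81  47  42  43  4
[... 2548 characters left out ...]
 38  38  38  37  34  38]
 [ 47  46  45  44  51  53  44  57  52  49  44  37  37  37  37  40  35  38]
 [ 49  46  47  38  41  52  41  57  49  46  42  32  36  35  40  36  38  40]
 [ 49  48  45  46  40  38  38  44  37  38  37  36  35  38  36  38  36  37]
 [ 48  48  48  48  47  39  40  36  37  34  33  34  36  35  34  37  35  38]
 [ 49  48  47  48  48  45  47  47  43  39  38  38  39  40  39  40  35  42]
 [ 46  48  49  47  45  47  47  47  48  50  97  78  47  48  48  46  38  49]
 [ 46  46  49  49  47  48  50  50  47  56 144 119  50  48  48  47  49  48]
 [ 47  47  48  50  48  48  48  47  49  49  77 106  46  48  49  48  50  48]
 [ 50  49  46  48  49  47  48  49  47  48  52 121  48  48  50  48  50  51]]
```

```bash
python3 - <<'E'
from h import *
im=np.load('pics/top0.npz')['im'];s=np.load('pics/scene0.npz')['im']
m=im.copy();m[:244]=0
print('red',pointer('top',m,(438,442,243,252),55,bg=132))
# hob outline: dark mask
g=im.max(2).astype(np.uint8)
k=np.zeros(g.shape,np.uint8);k[70:255,195:325]=(g[70:255,195:325]<95)
k=cv2.morphologyEx(k,cv2.MORPH_OPEN,np.ones((3,3)));k=cv2.morphologyEx(k,cv2.MORPH_CLOSE,np.ones((5,5)))
c=max(cv2.findContours(k,0,cv2.CHAIN_APPROX_NONE)[0],key=cv2.contourArea)
a=cv2.approxPolyDP(c,6,True).reshape(-1,2);print(a)
P=c.reshape(-1,2);W=onplane('top',P,8)[:,:2]
# fit lines: front & sides by quads of minAreaRect in world
r=cv2.minAreaRect(W.astype(np.float32));print(r)
def near(p0,p1):
    A=onplane('top',[p0,p1],8)[:,:2];d=A[1]-A[0];L=np.hypot(*d);d/=L;n=np.array([-d[1],d[0]])
    t=(W-A[0])@d;e=abs((W-A[0])@n);S=W[(e<8)&(t>.08*L)&(t<.92*L)]
    v=cv2.fitLine(S.astype(np.float32),cv2.DIST_HUBER,0,.01,.01).ravel();return v,np.degrees(np.arctan(v[1]/v[0])),len(S)
for p in ([(228,246),(319,229)],[(228,246),(202,94)],[(319,229),(287,76)]): print(p,near(*p))
print(im[212:232,242:260].min(2))
print('scene');print(proj('scene',[[516,266,30],[516,266,8]]));print(s[160:180,338:356].min(2))
E
```

```text
red (array([ 455.22172926, -295.88706498]), np.float64(-5.213817355829286), np.float64(21.165623597828052), array([ 465.76075481, -296.84875412]), 21)
[[286  76]
 [202  92]
 [228 245]
 [316 227]]
((717.9534912109375, 258.1720886230469), (500.2035217285156, 278.275146484375), 13.322293281555176)
[(228, 246), (319, 229)] (array([ 2.2909185e-01, -9.7340482e-01,  4.7952362e+02,  1.8627568e+02],
      dtype=float32), np.float32(-76.756386), 74)
[(228, 246), (202, 94)] (array([9.7256649e-01, 2.3262519e-01, 6.7755310e+02, 3.8947241e+02],
      dtype=float32), np.float32(13.451676), 128)
[(319, 229), (287, 76)] (array([9.7336590e-01, 2.2925705e-01, 7.3987390e+02, 1.2208058e+02],
      dtype=float32), np.float32(13.253335), 129)
[[ 51  50  50  49  51  50  79 132  73  50  49  49  48  50  49  46  48  47]
 [ 52  50  50  48  50  50 105 174  96  53  47  49  48  50  49  49  50  47]
 [ 52  50  50  50  50  48  51  72  53  51  49  47  47  46  50  48  48  48]
 [ 50  53  50  51  50  50  51  50  50  47  51  49  49  50  45  48  50  50]
 [ 53  51  51  50  49  53  50  50  50  49  51  49  50  50  49  49  47 
[... 1996 characters left out ...]
 39  40  41  40  40  41]
 [ 41  42  54  70  41  42  41  43  56  80  72  48  40  39  41  41  40  41]
 [ 43  43  42  41  42  41  48  58  57  79  73  71  84  38  41  40  40  42]
 [ 43  43  43  43  42  42  76 109  47  48  53  82 106  38  40  40  46  49]
 [ 42  43  42  43  41  41  40  58  87  96 106  72  38  39  40  44  51  47]
 [ 43  43  43  43  42  42  43  40  38  39  38  38  42  41  45  50  44  46]
 [ 73  41  43  43  43  43  42  41  42  41  42  42  41  44  50  45  40  41]
 [117  51  42  43  42  42  42  42  42  42  42  42  47  51  46  40  41  40]
 [ 57  67  41  43  42  41  42  43  42  42  42  46  51  45  41  41  41  40]
 [ 56  51  42  41  43  43  42  42  43  42  46  52  44  42  42  41  39  38]]
```

```bash
python3 - <<'E'
from h import *
print(onplane('top',[(250.8,223.1),(250.5,222.0)],9),proj('top',[[515.6,266.7,9],[515.6,266.7,30]]))
im=np.load('pics/top0.npz')['im'].astype(int)
# ring centroid using abs diff from background
def cen(a,x0,x1,y0,y1,t):
    w=np.clip(a[y0:y1,x0:x1]-t,0,None).astype(float);yy,xx=np.mgrid[y0:y1,x0:x1];return (xx*w).sum()/w.sum(),(yy*w).sum()/w.sum()
g=im.min(2);k=(abs(g-51)>8).astype(np.uint8);k[:218]=0;k[229:]=0;k[:,:245]=0;k[:,257:]=0
c=max(cv2.findContours(k,0,1)[0],key=cv2.contourArea);print(cv2.minEnclosingCircle(c),cv2.boundingRect(c))
print('dot',onplane('top',[cen(g,247,252,211,215,60)],8))
p=onplane('top',[cen(g,247,252,211,215,60)],8)[0,:2]
# dish: outline
s=im.sum(2);k=np.zeros(s.shape,np.uint8)
sub=im[150:220,365:430];k[150:220,365:430]=((sub[...,0]-sub[...,2])<14)
c=max(cv2.findContours(k,0,1)[0],key=cv2.contourArea);(u,v),r=cv2.minEnclosingCircle(c);print('dish',(u,v),r,onplane('top',[(u,v)],28))
d=np.load('pics/top0.npz')['d'];
o=pt3('top',[(x,184) for x in range(370,428,3)],[d[184,x] for x in range(370,428,3)]);print(o.round(0)[:,1:])
E
```

```text
[[513.04065877 267.22889305   9.        ]
 [516.34632142 268.30238814   9.        ]] [[251.01524698 222.26127733]
 [249.96042428 221.5504651 ]]
((250.9242401123047, 222.8030242919922), 4.332740306854248) (247, 219, 9, 9)
dot [[544.58930232 274.56883962   8.        ]]
dish (398.2397155761719, 184.23973083496094) 25.833709716796875 [[ 640.65455723 -173.87783402   28.        ]]
[[ -92.   -3.]
 [ -98.   28.]
 [-108.   15.]
 [-118.   12.]
 [-127.    8.]
 [-137.    7.]
 [-147.   -2.]
 [-154.   10.]
 [-165.    3.]
 [-174.    1.]
 [-183.    5.]
 [-192.    7.]
 [-202.    0.]
 [-210.    5.]
 [-219.    5.]
 [-228.    7.]
 [-237.   12.]
 [-243.   26.]
 [-258.   -1.]
 [-267.   -3.]]
```

Emit:
arm_command(moves=[[1,[0.33,-0.33,0],[0,0,0.03]],[1,[0.66,-0.66,0],[0,0,0.065]],[1,[1,-1,0],[0,0,0.065]],[1,[1,-1,0],[0,0,0.065]],[1,[1,-1,0],[0,0,0.065]]])

```text
clock: 0.6
tcp_pos: [342.6, 466.5, 181.7]
eef_rot: [-179.8, 0.2, 174.5]
contact_force: [-0.1, 1.2, -0.3]
opening: 94.0
```

Emit:
arm_command(moves=[[0.5,[0.33,-0.33,0],[0,0,0]],[0.5,[0.66,-0.66,0],[0,0,0]],[0.5,[1,-1,0],[0,0,0]],[0.5,[1,-1,0],[0,0,0]],[0.5,[1,-1,0],[0,0,0]]])

```text
clock: 1.1
tcp_pos: [491.6, 316.4, 181.6]
eef_rot: [-179.8, 0.1, 174.5]
contact_force: [-0.8, -0.4, 0.0]
opening: 57.4
```

Emit:
arm_command(moves=[[0.5,[0,-0.33,0],[0,0,0]],[0.5,[0,-0.66,0],[0,0,0]],[0.5,[0,-1,0],[0,0,0]],[0.5,[0,-1,0],[0,0,0]]])

```text
clock: 1.5
tcp_pos: [486.6, 164.9, 181.7]
eef_rot: [-179.7, -0.1, 174.4]
contact_force: [0.4, 0.1, -0.1]
opening: 47.6
```

Emit:
arm_command(moves=[[0.5,[0,-0.33,0],[0,0,0]],[0.5,[0,-0.66,0],[0,0,0]],[0.5,[0,-1,0],[0,0,0]],[0.5,[0,-1,0],[0,0,0]]])

```text
clock: 1.9
tcp_pos: [486.5, 15.7, 181.8]
eef_rot: [-179.8, -0.0, 174.4]
contact_force: [-0.3, -0.7, 0.2]
opening: 47.3
```

Emit:
arm_command(moves=[[0.5,[-0.1,-0.33,0],[0,0,0]],[0.5,[-0.2,-0.66,0],[0,0,0]],[0.5,[-0.28,-1,0],[0,0,0]],[0.5,[-0.28,-1,0],[0,0,0]]])

```text
clock: 2.3
tcp_pos: [443.4, -132.3, 181.9]
eef_rot: [-179.9, -0.0, 174.5]
contact_force: [0.8, -0.0, -0.4]
opening: 47.3
```

Emit:
arm_command(moves=[[0.5,[0,-0.33,0],[0,0,0]],[0.5,[0,-0.66,0],[0,0,0]],[0.5,[0,-1,0],[0,0,0]],[0.5,[0,-1,0],[0,0,0]]])

```text
clock: 2.7
tcp_pos: [445.0, -283.6, 181.8]
eef_rot: [-179.8, 0.1, 174.5]
contact_force: [-0.8, 0.0, 0.2]
opening: 47.0
```

Emit:
arm_command(moves=[[0.5,[0,-0.1,-0.25],[0,0,0]],[0.5,[0,-0.1,-0.5],[0,0,0]],[0.5,[0,-0.1,-0.75],[0,0,0]],[0.5,[0,-0.1,-0.75],[0,0,0]],[0.5,[0,-0.1,-0.75],[0,0,0]],[0.5,[0,-0.1,-0.75],[0,0,0]]])

```text
clock: 3.3
tcp_pos: [446.9, -292.2, 71.1]
eef_rot: [-179.9, 0.2, 175.1]
contact_force: [0.4, 1.4, 0.4]
opening: 47.2
```

```bash
python3 - <<'E'
from h import *
o=get_obs();print({k:np.round(o[k],2) for k in('clock','tcp_pos','eef_rot','contact_force','opening','joint_pos')})
s,_=grab('scene','s1')
cv2.imwrite('pics/s1z.png',cv2.resize(s[150:250,170:290,::-1],None,fx=6,fy=6,interpolation=2))
print(proj('scene',o['tcp_pos']))
E
```

```text
{'clock': np.float64(3.3), 'tcp_pos': array([ 446.87, -292.22,   71.1 ]), 'eef_rot': array([-1.7995e+02,  1.6000e-01,  1.7505e+02]), 'contact_force': array([0.43, 1.43, 0.37]), 'opening': np.float64(47.19), 'joint_pos': array([ 28.69,  35.54,   2.25, 111.68,  -2.46,  32.66, 117.64])}
[[219.64870062 210.51671431]]
```

View pics/s1z.png

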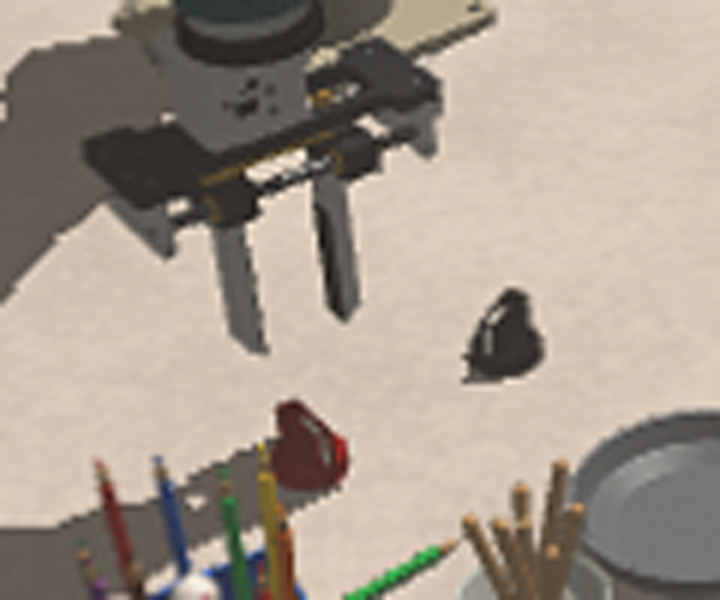

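```bash
python3 - <<'E'
from h import *
q=np.load('pics/s1.npz');im,d=q['im'],q['d']
for u in range(204,230,1):
    col=[]
    for v in range(182,214):
        P=pt3('scene',[(u,v)],[d[v,u]])[0]
        if abs(P[0]-447)<40 and abs(P[1]+292)<60 and P[2]>30: col.append((v,P.round(0).astype(int).tolist()))
    if col: print(u,col[0],col[-1])
E
```

```text
204 (182, [465, -340, 213]) (187, [455, -338, 189])
205 (182, [467, -338, 214]) (190, [437, -327, 165])
206 (182, [474, -338, 216]) (196, [434, -325, 139])
207 (182, [473, -334, 214]) (201, [436, -326, 121])
208 (182, [473, -331, 213]) (205, [439, -327, 107])
209 (182, [479, -331, 216]) (206, [441, -325, 103])
210 (182, [475, -325, 212]) (207, [452, -328, 106])
211 (182, [481, -325, 214]) (208, [456, -327, 104])
212 (182, [480, -321, 212]) (208, [456, -323, 102])
213 (182, [477, -316, 209]) (208, [454, -319, 99])
214 (182, [475, -312, 205]) (182, [475, -312, 205])
222 (182, [445, -267, 172]) (186, [439, -265, 153])
223 (182, [448, -264, 172]) (192, [443, -267, 132])
224 (182, [454, -265, 175]) (199, [440, -266, 101])
225 (182, [459, -264, 177]) (201, [446, -266, 96])
226 (182, [461, -261, 176]) (202, [452, -267, 96])
227 (182, [462, -258, 175]) (203, [453, -264, 91])
228 (187, [460, -256, 154]) (202, [464, -266, 101])
229 (195, [459, -256, 122]) (200, [456, -257, 101])
```

```bash
python3 - <<'E'
from h import *
q=np.load('pics/s1.npz');im,d=q['im'],q['d']
# table height sanity
for u,v in [(150,240),(280,180),(300,160),(215,222),(220,225)]:
    print((u,v),pt3('scene',[(u,v)],[d[v,u]]).round(1))
cv2.imwrite('pics/s1y.png',cv2.resize(im[180:235,190:245,::-1],None,fx=10,fy=10,interpolation=0))
E
```

```text
(150, 240) [[ 329.9 -501.4   -3.5]]
(280, 180) [[ 3.556e+02  4.550e+01 -3.000e-01]]
(300, 160) [[290.9 213.7  -2.5]]
(215, 222) [[ 400.6 -291.6   -3.2]]
(220, 225) [[ 453.9 -303.4   19.9]]
```

View pics/s1y.png

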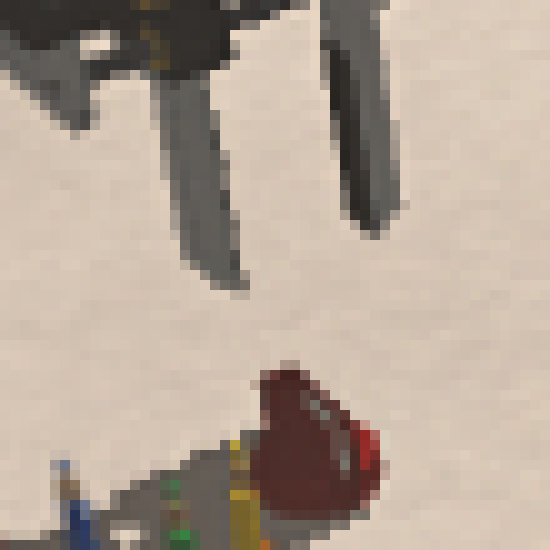

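```bash
python3 - <<'E'
from h import *
s,d=grab('scene','s2');t,dt=grab('top','t2')
o=get_obs();print(o['clock'],o['tcp_pos'])
for u in (211,212,213,225,226,227):
    for v in range(212,190,-1):
        P=pt3('scene',[(u,v)],[d[v,u]])[0]
        if P[2]>45: print(u,v,P.round(0));break
cv2.imwrite('pics/t2z.png',cv2.resize(t[200:290,370:490,::-1],None,fx=6,fy=6,interpolation=2))
cv2.imwrite('pics/s2y.png',cv2.resize(s[180:235,190:245,::-1],None,fx=10,fy=10,interpolation=0))
E
```

```text
3.45 [ 446.33628396 -292.83735986   71.15832361]
211 208 [ 455. -326.  103.]
212 208 [ 455. -322.  101.]
213 208 [ 454. -318.   98.]
225 205 [1510. -881.  931.]
226 202 [ 449. -265.   94.]
227 203 [ 458. -267.   95.]
```

View pics/t2z.png

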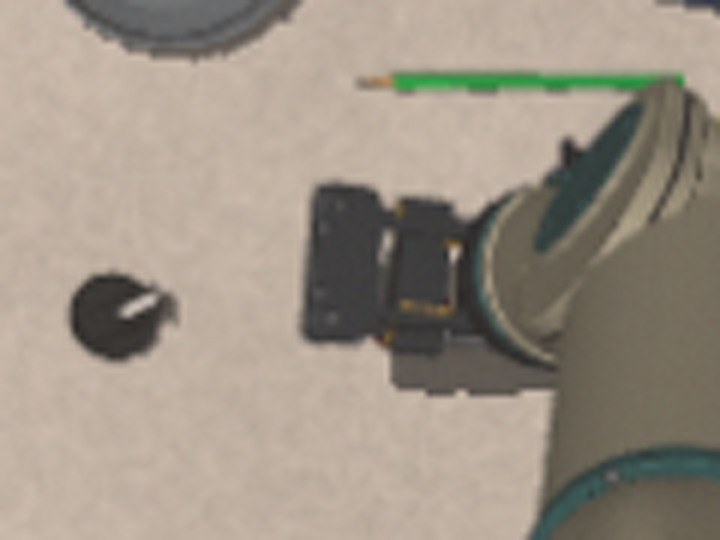

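Emit:
arm_command(moves=[[0.5,[0,-0.02,-0.08],[0,0,0]],[0.5,[0,-0.02,-0.17],[0,0,0]],[0.5,[0,-0.02,-0.26],[0,0,0]],[0.5,[0,-0.02,-0.26],[0,0,0]],[0.5,[0,-0.02,-0.26],[0,0,0]]])

```text
clock: 3.95
tcp_pos: [444.7, -295.4, 30.0]
eef_rot: [180.0, -0.0, 175.0]
contact_force: [-0.3, 1.0, 0.4]
opening: 47.0
```

```bash
python3 - <<'E'
from h import *
s,d=grab('scene','s3')
o=get_obs();print(o['clock'],o['tcp_pos'],o['contact_force'])
cv2.imwrite('pics/s3y.png',cv2.resize(s[190:240,185:260,::-1],None,fx=10,fy=10,interpolation=0))
for u in range(206,233,2):
  print(u,[(v,pt3('scene',[(u,v)],[d[v,u]])[0].round(0).astype(int).tolist()) for v in range(206,224,3)])
E
```

```text
4.0 [ 445.02175399 -295.55924703   30.37414086] [0.04793931 1.16677558 0.59182703]
206 [(206, [297, -262, -2]), (209, [316, -274, 0]), (212, [328, -282, -3]), (215, [347, -293, -1]), (218, [368, -306, 5]), (221, [375, -312, -2])]
208 [(206, [447, -332, 110]), (209, [444, -332, 96]), (212, [435, -329, 78]), (215, [353, -289, 1]), (218, [371, -300, 3]), (221, [381, -307, -1])]
210 [(206, [455, -328, 112]), (209, [452, -329, 99]), (212, [449, -329, 85]), (215, [451, -332, 76]), (218, [373, -294, 1]), (221, [389, -304, 2])]
212 [(206, [448, -318, 103]), (209, [452, -322, 95]), (212, [456, -326, 87]), (215, [452, -325, 73]), (218, [446, -324, 56]), (221, [392, -298, 0])]
214 [(206, [325, -245, 4]), (209, [336, -252, -1]), (212, [352, -263, 0]), (215, [371, -275, 3]), (218, [455, -322, 60]), (221, [396, -292, -1])]
216 [(206, [329, -239, 2]), (209, [344, -249, 2]), (212, [357, -258, 0]), (215, [375, -269, 2]), (218, [430, -301, 36]), (221, [427, -301, 21])]
218 [(206, [329, -231, -2]), (209, [348, -243, 1]), (212, [357, -250, -4]), (215, [374, -261, -3]), (218, [436, -297, 36]), (221, [443
[... 344 characters left out ...]
0, -226, -2]), (212, [373, -235, -4]), (215, [389, -246, -3]), (218, [408, -258, 1]), (221, [471, -296, 42])]
226 [(206, [454, -270, 82]), (209, [453, -271, 69]), (212, [447, -269, 53]), (215, [395, -241, -2]), (218, [411, -252, -1]), (221, [424, -261, -2])]
228 [(206, [458, -265, 81]), (209, [460, -268, 71]), (212, [457, -267, 57]), (215, [405, -239, 2]), (218, [414, -246, -3]), (221, [429, -256, -2])]
230 [(206, [357, -198, -4]), (209, [375, -210, -2]), (212, [395, -224, 2]), (215, [406, -231, -2]), (218, [422, -243, 0]), (221, [435, -252, -2])]
232 [(206, [364, -193, -3]), (209, [384, -207, 1]), (212, [397, -216, -1]), (215, [415, -229, 2]), (218, [426, -237, -1]), (221, [440, -247, -1])]
```

View pics/s3y.png

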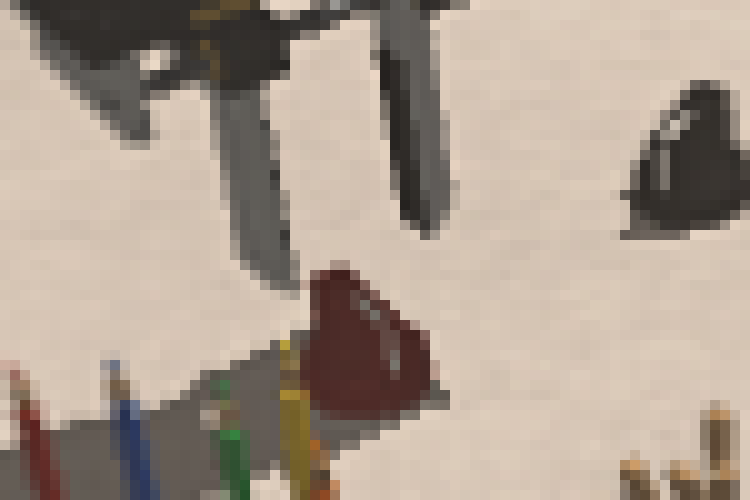

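Emit:
arm_command(moves=[[0.5,[0,0,-0.04],[0,0,0]],[0.1,[0,0,-0.04],[0,0,0]],[0.1,[0,0,-0.04],[0,0,0]],[0.1,[0,0,-0.04],[0,0,0]],[0.1,[0,0,-0.04],[0,0,0]]], newtons=4)

```text
clock: 4.5
tcp_pos: [445.1, -295.5, 24.6]
eef_rot: [-180.0, 0.0, 175.0]
contact_force: [0.3, 0.1, 0.8]
opening: 18.4
```

Emit:
arm_command(moves=[[0.1,[0,0,0],[0,0,0]],[0.1,[0,0,0],[0,0,0]]])

```text
clock: 4.7
tcp_pos: [445.0, -295.5, 24.5]
eef_rot: [-180.0, 0.0, 175.0]
contact_force: [-0.2, -0.2, 0.7]
opening: 9.5
```

```bash
python3 - <<'E'
from h import *
s,d=grab('scene','s4')
o=get_obs();print(o['clock'],o['tcp_pos'],o['contact_force'],o['opening'])
cv2.imwrite('pics/s4y.png',cv2.resize(s[190:240,185:260,::-1],None,fx=10,fy=10,interpolation=0))
E
```

```text
4.75 [ 445.0195118  -295.47111692   24.42802533] [ 0.86976846 -0.23965657  0.29500129] 9.24080750447594
```

View pics/s4y.png

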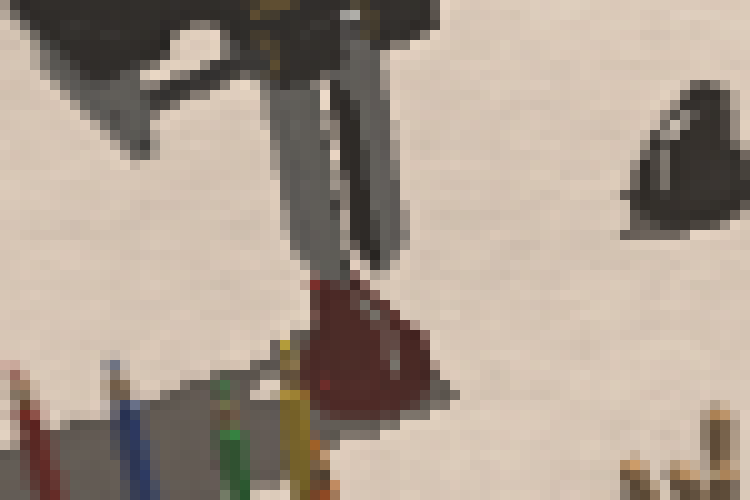

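Emit:
arm_command(moves=[[0.1,[0,0,-0.02],[0,0,0]],[0.1,[0,0,-0.03],[0,0,0]],[0.1,[0,0,-0.04],[0,0,0]],[0.1,[0,0,-0.04],[0,0,0]]])

```text
clock: 5.15
tcp_pos: [444.8, -295.3, 18.0]
eef_rot: [180.0, -0.0, 175.0]
contact_force: [0.1, -1.1, -0.8]
opening: 9.6
```

Emit:
arm_command(moves=[[0.1,[0,0,-0.005],[0,0,0]],[0.1,[0,0,-0.01],[0,0,0]],[0.1,[0,0,-0.01],[0,0,0]]])

```text
clock: 5.45
tcp_pos: [445.0, -295.4, 16.8]
eef_rot: [180.0, -0.0, 175.0]
contact_force: [-0.3, 0.0, -0.8]
opening: 9.9
```

Emit:
arm_command(moves=[[0.1,[0,0,-0.005],[0,0,0]],[0.1,[0,0,-0.01],[0,0,0]],[0.1,[0,0,-0.01],[0,0,0]]])

```text
clock: 5.75
tcp_pos: [444.9, -295.4, 15.3]
eef_rot: [180.0, -0.0, 175.0]
contact_force: [0.1, -0.1, -0.3]
opening: 9.5
```

Emit:
arm_command(moves=[[0.1,[0,0,-0.005],[0,0,0]],[0.1,[0,0,-0.01],[0,0,0]],[0.1,[0,0,-0.01],[0,0,0]]])

```text
clock: 6.05
tcp_pos: [444.9, -295.4, 13.8]
eef_rot: [180.0, -0.0, 175.0]
contact_force: [0.4, 0.3, 0.3]
opening: 9.4
```

Emit:
arm_command(moves=[[0.1,[0,0,-0.005],[0,0,0]],[0.1,[0,0,-0.01],[0,0,0]],[0.1,[0,0,-0.01],[0,0,0]]])

```text
clock: 6.35
tcp_pos: [445.0, -295.5, 12.7]
eef_rot: [-180.0, 0.0, 175.0]
contact_force: [-0.9, 0.0, 3.3]
opening: 9.5
```

Emit:
arm_command(moves=[[0.1,[0,0,0.03],[0,0,0]],[0.45,[0,0,0.03],[0,0,0]],[0.45,[0,0,0.03],[0,0,0]],[0.45,[0,0,0.03],[0,0,0]],[0.45,[0,0,0.03],[0,0,0]],[0.45,[0,0,-0.04],[0,0,0]],[0.45,[0,0,-0.09],[0,0,0]],[0.45,[0,0,-0.12],[0,0,0]],[0.45,[0,0,-0.12],[0,0,0]]])

```text
clock: 7.25
tcp_pos: [444.2, -295.0, -6.8]
eef_rot: [179.9, -0.1, 175.0]
contact_force: [-0.1, 0.5, -0.3]
opening: 42.3
```

Emit:
arm_command(moves=[[0.05,[0,0,0],[0,0,0]],[0.05,[0,0,0],[0,0,0]],[0.05,[0,0,0],[0,0,0]],[0.05,[0,0,0],[0,0,0]],[0.05,[0,0,0],[0,0,0]],[0.05,[0,0,0],[0,0,0]]], newtons=15)

```text
clock: 7.85
tcp_pos: [445.2, -295.6, -5.4]
eef_rot: [-180.0, 0.0, 175.0]
contact_force: [-0.6, -0.3, 2.2]
opening: 14.7
```

```bash
python3 - <<'E'
from h import *
s,d=grab('scene','s5')
o=get_obs();print(o['clock'],o['tcp_pos'],o['contact_force'],o['opening'])
cv2.imwrite('pics/s5y.png',cv2.resize(s[190:240,185:260,::-1],None,fx=10,fy=10,interpolation=0))
E
```

```text
7.9 [ 445.11670302 -295.58292992   -5.38977113] [0.18944943 0.30462309 2.41047033] 14.943824175646478
```

View pics/s5y.png

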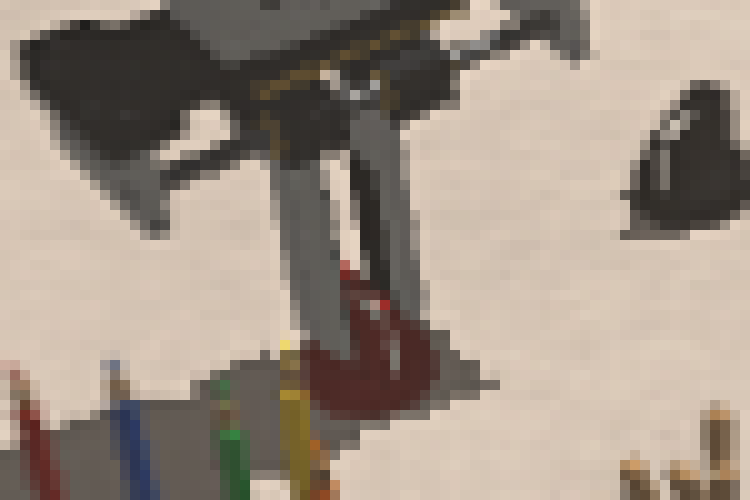

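Emit:
arm_command(moves=[[0.05,[0,0,0.2],[0,0,0]],[0.05,[0,0,0.45],[0,0,0]],[0.05,[0.2,0.12,0.5],[0,0,0]],[0.05,[0.46,0.28,0.5],[0,0,0]],[0.05,[0.72,0.44,0.5],[0,0,0]],[0.05,[1,0.62,0.5],[0,0,0]],[0.05,[1,0.62,0.5],[0,0,0]]])

```text
clock: 8.6
tcp_pos: [602.0, -194.6, 69.2]
eef_rot: [179.7, 0.3, 175.5]
contact_force: [0.6, 1.3, -0.7]
opening: 14.8
```

Emit:
arm_command(moves=[[0.05,[0.15,0.1,0],[0,0,0]],[0.05,[0.31,0.2,0],[0,0,0]],[0.05,[0.31,0.2,0],[0,0,0]],[0.05,[0.31,0.2,0],[0,0,0]]])

```text
clock: 9.0
tcp_pos: [640.7, -172.2, 68.8]
eef_rot: [-180.0, -0.1, 175.0]
contact_force: [-0.4, -0.6, -0.5]
opening: 15.0
```

```bash
python3 - <<'E'
from h import *
s,d=grab('scene','s6')
o=get_obs();print(o['clock'],o['tcp_pos'],o['contact_force'],o['opening'])
cv2.imwrite('pics/s6y.png',cv2.resize(s[180:260,220:340,::-1],None,fx=6,fy=6,interpolation=0))
E
```

```text
9.05 [ 640.07094341 -173.27002508   68.90670019] [ 0.49310233 -0.31209616 -0.00198367] 15.068592080381075
```

View pics/s6y.png

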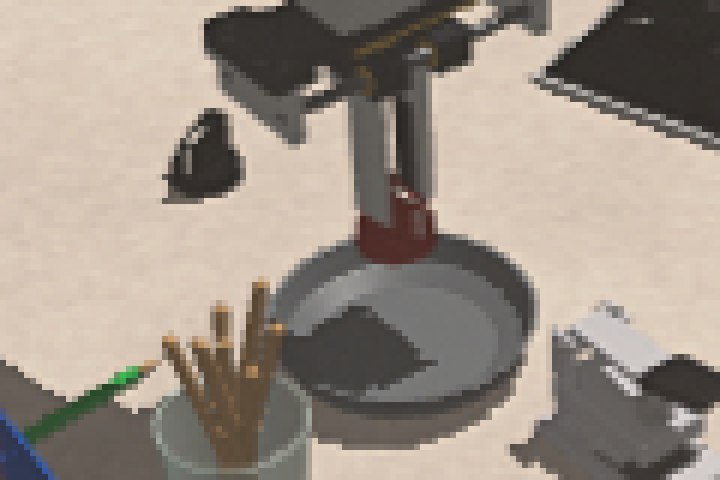

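Emit:
arm_command(moves=[[0.05,[0,0,-0.2],[0,0,0]],[0.05,[0,0,-0.35],[0,0,0]],[0.05,[0,0,-0.42],[0,0,0]],[0.05,[0,0,-0.43],[0,0,0]],[0.05,[0,0,-0.44],[0,0,0]],[0.05,[0,0,-0.44],[0,0,0]]])

```text
clock: 9.65
tcp_pos: [642.1, -173.0, 4.4]
eef_rot: [-180.0, 0.1, 175.0]
contact_force: [-0.3, 0.5, -0.8]
opening: 14.9
```

Emit:
arm_command(moves=[[0.05,[0,0,-0.007],[0,0,0]],[0.05,[0,0,-0.014],[0,0,0]],[0.05,[0,0,-0.02],[0,0,0]],[0.05,[0,0,-0.02],[0,0,0]]])

```text
clock: 10.05
tcp_pos: [641.5, -172.4, 0.4]
eef_rot: [180.0, -0.0, 175.0]
contact_force: [0.2, -0.5, 0.0]
opening: 15.1
```

Emit:
arm_command(moves=[[0.05,[0,0,-0.005],[0,0,0]],[0.05,[0,0,-0.008],[0,0,0]],[0.05,[0,0,-0.008],[0,0,0]]])

```text
clock: 10.35
tcp_pos: [641.6, -172.4, -0.3]
eef_rot: [180.0, 0.0, 175.0]
contact_force: [-1.3, 0.3, 4.8]
opening: 15.1
```

Emit:
arm_command(moves=[[0.05,[0,0,0.004],[0,0,0]],[0.33,[0,0,0.004],[0,0,0]],[0.33,[0,0,0.004],[0,0,0]],[0.33,[0,0,0.004],[0,0,0]],[0.33,[0,0,0.06],[0,0,0]],[0.33,[0,0,0.2],[0,0,0]],[0.33,[0,0,0.45],[0,0,0]],[0.33,[0,0,0.53],[0,0,0]],[0.33,[0,0,0.53],[0,0,0]]])

```text
clock: 11.25
tcp_pos: [643.4, -173.0, 81.3]
eef_rot: [-180.0, 0.3, 175.0]
contact_force: [0.1, -0.1, -0.9]
opening: 31.1
```

Emit:
arm_command(moves=[[0.45,[-0.25,0.04,0],[0,0,-0.04]],[0.45,[-0.5,0.08,0],[0,0,-0.08]],[0.45,[-0.75,0.12,0],[0,0,-0.12]],[0.45,[-1,0.15,0],[0,0,-0.16]],[0.45,[-1,0.15,0],[0,0,-0.21]],[0.45,[-1,0.15,0],[0,0,-0.25]],[0.45,[-1,0.15,0],[0,0,-0.296]],[0.45,[-1,0.15,0],[0,0,-0.296]]])

```text
clock: 12.05
tcp_pos: [490.5, -149.6, 77.6]
eef_rot: [-179.9, -0.1, 121.7]
contact_force: [-0.3, 0.1, -0.2]
opening: 42.8
```

```bash
python3 - <<'E'
from h import *
s,d=grab('scene','s7')
o=get_obs();print(o['clock'],o['tcp_pos'],o['eef_rot'],o['contact_force'],o['opening'])
cv2.imwrite('pics/s7y.png',cv2.resize(s[160:260,220:340,::-1],None,fx=6,fy=6,interpolation=0))
E
```

```text
12.1 [ 490.56458819 -149.63482215   77.70849231] [-1.79887738e+02 -6.04391753e-02  1.21883183e+02] [ 0.0185704  -0.00939671 -0.09342623] 42.69488192357486
```

View pics/s7y.png

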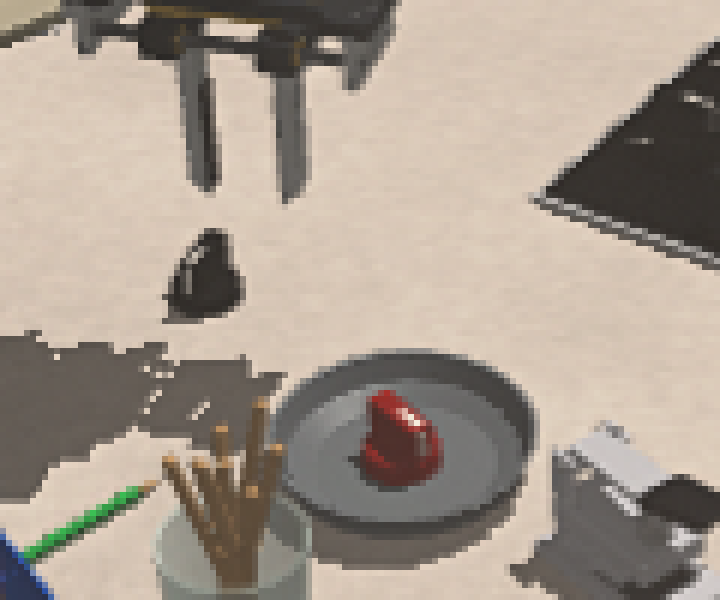

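Emit:
arm_command(moves=[[0.45,[-0.25,0.005,0],[0,0,0]],[0.45,[-0.36,0.005,0],[0,0,0]],[0.45,[-0.36,0.005,-0.15],[0,0,0]],[0.45,[-0.36,0.005,-0.3],[0,0,0]],[0.45,[-0.36,0.005,-0.45],[0,0,0]],[0.45,[-0.36,0.005,-0.54],[0,0,0]],[0.45,[-0.36,0.005,-0.565],[0,0,0]],[0.45,[-0.36,0.005,-0.565],[0,0,0]]])

```text
clock: 12.9
tcp_pos: [436.9, -149.1, -6.6]
eef_rot: [-180.0, -0.1, 121.8]
contact_force: [0.3, 0.1, 0.0]
opening: 41.8
```

Emit:
arm_command(moves=[[0.05,[0,0,0],[0,0,0]],[0.05,[0,0,0],[0,0,0]],[0.05,[0,0,0],[0,0,0]],[0.05,[0,0,0],[0,0,0]],[0.05,[0,0,0],[0,0,0]],[0.05,[0,0,0],[0,0,0]]], newtons=12)

```text
clock: 13.5
tcp_pos: [437.8, -149.2, -5.6]
eef_rot: [180.0, 0.0, 121.7]
contact_force: [-0.7, -0.5, 6.0]
opening: 14.7
```

```bash
python3 - <<'E'
from h import *
s,d=grab('scene','s8')
o=get_obs();print(o['clock'],o['tcp_pos'],o['eef_rot'],o['contact_force'],o['opening'])
cv2.imwrite('pics/s8y.png',cv2.resize(s[170:220,220:300,::-1],None,fx=10,fy=10,interpolation=0))
E
```

```text
13.55 [ 437.81743304 -149.25203337   -5.61336735] [1.79961461e+02 2.73703158e-02 1.21704650e+02] [-0.14921306  0.40410636  5.95649606] 14.997482585603041
```

View pics/s8y.png

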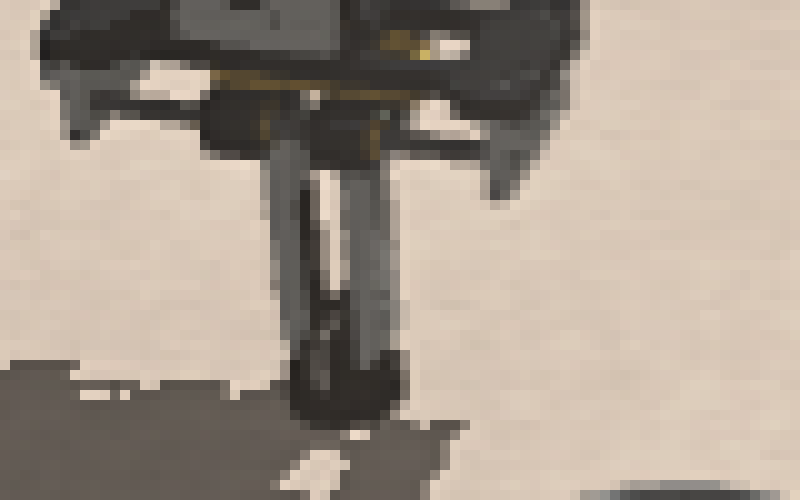

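Emit:
arm_command(moves=[[0.05,[0,0,0],[0,0,0]],[0.05,[0,0,0.003],[0,0,0]],[0.05,[0,0,0.03],[0,0,0]],[0.05,[0,0,0.2],[0,0,0]],[0.05,[0,0,0.4],[0,0,0]],[0.05,[0,0,0.54],[0,0,0]]], newtons=30)

```text
clock: 14.15
tcp_pos: [437.5, -149.3, 76.3]
eef_rot: [180.0, 0.0, 121.7]
contact_force: [0.6, -0.6, -0.7]
opening: 14.7
```

Emit:
arm_command(moves=[[0.05,[0.1,0.2,0],[0,0,0.04]],[0.05,[0.2,0.4,0],[0,0,0.08]],[0.05,[0.25,0.6,0],[0,0,0.13]],[0.05,[0.25,0.8,0],[0,0,0.175]],[0.05,[0.25,1,0],[0,0,0.22]]])

```text
clock: 14.65
tcp_pos: [474.9, 2.0, 75.0]
eef_rot: [-180.0, -0.0, 161.6]
contact_force: [-0.6, -0.8, 0.0]
opening: 14.8
```

Emit:
arm_command(moves=[[0.05,[0.05,0.2,0],[0,0,0.04]],[0.05,[0.1,0.4,0],[0,0,0.08]],[0.05,[0.2,0.6,0],[0,0,0.13]],[0.05,[0.22,0.8,0],[0,0,0.178]],[0.05,[0.22,1,0],[0,0,0.178]]])

```text
clock: 15.15
tcp_pos: [508.5, 151.8, 75.0]
eef_rot: [-180.0, 0.0, -166.5]
contact_force: [0.3, 0.7, -0.3]
opening: 14.9
```

Emit:
arm_command(moves=[[0.05,[0.03,0.3,0],[0,0,0]],[0.05,[0.04,0.6,0],[0,0,0]],[0.05,[0.04,0.775,0],[0,0,0]],[0.05,[0.04,0.775,0],[0,0,0]],[0.05,[0.04,0.775,0],[0,0,0]],[0.05,[0.04,0.775,0],[0,0,0]]])

```text
clock: 15.75
tcp_pos: [514.0, 264.8, 74.8]
eef_rot: [-179.9, -0.1, -166.8]
contact_force: [0.6, -0.5, -0.4]
opening: 14.5
```

```bash
python3 - <<'E'
from h import *
s,d=grab('scene','s9');t,_=grab('top','t9')
o=get_obs();print(o['clock'],o['tcp_pos'],o['eef_rot'],o['contact_force'],o['opening'],o['joint_pos'].round(1))
a=cv2.resize(s[120:185,310:390,::-1],None,fx=8,fy=8,interpolation=0)
cv2.imwrite('pics/s9y.png',a)
cv2.imwrite('pics/t9y.png',cv2.resize(t[180:250,210:300,::-1],None,fx=8,fy=8,interpolation=0))
E
```

```text
15.85 [514.24183502 264.92672509  74.96673996] [-1.79937565e+02 -2.70527664e-02 -1.66812804e+02] [-0.56830626  1.04441868 -0.14537556] 15.068178710059017 [-32.4  38.1   3.6 104.3  -3.5  37.7  76.5]
```

View pics/s9y.png

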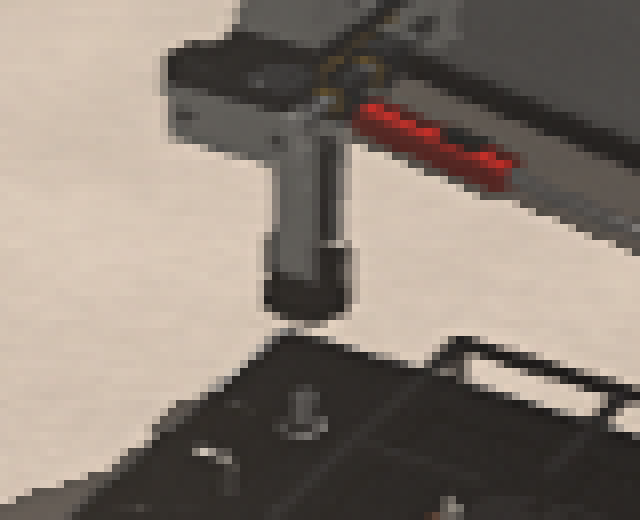

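View pics/t9y.png

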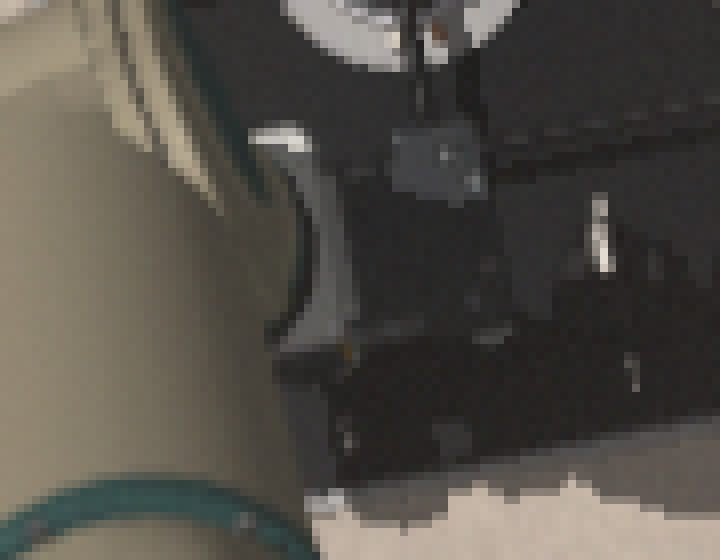

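Emit:
arm_command(moves=[[0.05,[0,0,-0.1],[0,0,0]],[0.05,[0,0,-0.2],[0,0,0]],[0.05,[0,0,-0.27],[0,0,0]],[0.05,[0,0,-0.29],[0,0,0]],[0.05,[0,0,-0.29],[0,0,0]],[0.05,[0,0,-0.29],[0,0,0]]])

```text
clock: 16.45
tcp_pos: [514.4, 267.0, 31.9]
eef_rot: [180.0, 0.0, -166.7]
contact_force: [-0.1, 0.3, -0.2]
opening: 14.7
```

```bash
python3 - <<'E'
from h import *
S=[];
for i in range(4):
    s,d=grab('scene','s10_%d'%i);S.append(s.astype(float));o=get_obs();print(o['clock'],o['tcp_pos'].round(2),o['eef_rot'].round(2),o['contact_force'].round(1))
s=np.mean(S,0);np.save('pics/s10m.npy',s)
cv2.imwrite('pics/s10y.png',cv2.resize(s[140:185,320:380,::-1].astype(np.uint8),None,fx=12,fy=12,interpolation=0))
p=o['tcp_pos'];a=np.linspace(0,2*np.pi,181)
for z in(0,14):
    q=proj('scene',np.c_[p[0]+22*np.cos(a),p[1]+22*np.sin(a),np.full(181,p[2]+5.6+z)]);print(z,q.min(0),q.max(0))
print(s[154:178,338:358].min(2).round(0).astype(int))
E
```

```text
16.5 [514.5  267.17  32.01] [ 1.7998e+02  6.0000e-02 -1.6667e+02] [-0.   0.4  0. ]
16.55 [514.43 267.23  32.06] [ 1.7998e+02  6.0000e-02 -1.6667e+02] [ 0.   0.6 -0.6]
16.6 [514.36 267.21  32.02] [ 1.7998e+02  5.0000e-02 -1.6666e+02] [ 0.1  0.  -0.1]
16.65 [514.3  267.27  31.95] [ 1.7998e+02  5.0000e-02 -1.6666e+02] [ 0.4  0.3 -0.4]
0 [341.73914027 163.5066032 ] [352.6766023  169.06577302]
14 [341.83968653 160.51283014] [352.82576592 166.03337   ]
[[181 184 183 181 184 170 113  84  87  89  91  76  44  58 113 168 184 181
  180 180]
 [183 182 182 182 182 170 118  84  86  89  89  75  40  60 112 166 179 178
  178 180]
 [183 184 183 182 184 172 121  84  87  90  90  75  39  58 111 166 179 177
  177 177]
 [181 180 180 180 182 170 122  85  87  88  87  75  39  59 110 166 182 180
  177 176]
 [180 179 177 178 181 163  86  86  88  88  87  74  39  58 111 168 184 181
  181 180]
 [179 178 178 179 170 118  60  88  88  88  88  81  64  68  96 137 181 178
  178 179]
 [178 179 177 176 167 118  64  88  88  89  86  65  37  63  86  94 151 180
  178 180]
 [179 178 181 184 174 124  76  89  89  88  86  62  36 
[... 691 characters left out ...]
  39  38
   39  38]
 [ 48  62  46  39  40  38  37  37  53  83  74  46  39  39  40  39  39  39
   38  40]
 [ 40  38  42  47  38  38  37  37  53  82  72  39  37  36  38  39  39  38
   40  45]
 [ 41  38  39  38  38  38  44  52  54  80  72  54  66  37  40  40  38  40
   46  46]
 [ 40  38  38  39  39  38  54  74  46  45  48  58  59  38  39  39  41  48
   46  39]
 [ 39  39  40  40  38  38  39  50  68  68  65  49  36  38  40  42  48  45
   38  38]
 [ 38  38  39  40  39  39  38  36  36  36  36  36  37  39  43  49  44  44
   44  44]
 [ 73  38  38  38  39  39  38  38  38  37  36  38  40  44  49  44  39  39
   40  42]
 [119  50  38  40  40  39  38  39  40  40  40  40  44  50  44  39  38  38
   38  39]]
```

View pics/s10y.png

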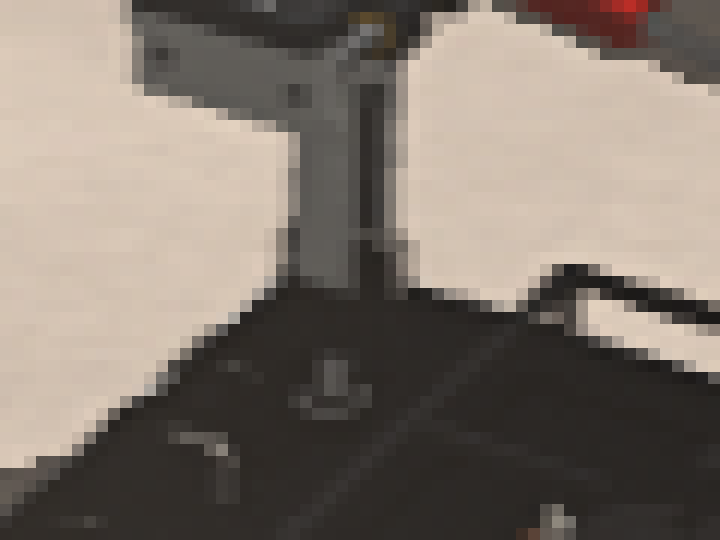

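```bash
python3 - <<'E'
from h import *
s=np.load('pics/s9.npz')['im'].astype(float).min(2)
print(s[146:163,340:358].astype(int))
p=np.array([514.24,264.93,74.97])
a=np.linspace(0,2*np.pi,361)
for z in(0,14):
    q=proj('scene',np.c_[p[0]+22*np.cos(a),p[1]+22*np.sin(a),np.full(361,p[2]+5.6+z)]);print(z,q.min(0),q.max(0))
# edges: subpixel at half level
for v in range(154,160):
    r=s[v,338:360];bgL=r[:4].mean();bgR=r[-4:].mean();dk=40
    L=np.nonzero(r<(bgL+dk)/2)[0]
    i=L[0];xl=338+i-( (bgL+dk)/2-r[i])/(r[i-1]-r[i]); j=L[-1];xr=338+j+((bgR+dk)/2-r[j])/(r[j+1]-r[j]);print(v,xl,xr,(xl+xr)/2)
for u in range(344,353):
    c=s[150:175,u];bg=c[11:14].max()
    lo=[v for v in range(155,162) if s[v,u]<(180+45)/2];v=lo[-1];print(u,v+(112-s[v,u])/(s[v+1,u]-s[v,u]) if s[v+1,u]>112 else None)
print(proj('scene',[[514.5,267,30],[514.5,267,20],[514.5,267,9]]))
a2=np.load('pics/s10m.npy').min(2)
w=np.clip(a2[170:173,345:350]-40,0,None);print('spindle cols',(w*np.arange(345,350)).sum(1)/w.sum(1))
s0=np.load('pics/scene0.npz')['im'].astype(float).min(2)
w=np.clip(s0[167:173,345:350]-42,0,None);print('spindle cols0',(w*np.arange(345,350)).sum(1)/w.sum(1))
E
```

```text
[[181 181 182 171 121  85  87  88  88  76  41  60 113 168 184 179 178 178]
 [180 180 181 172 122  85  87  89  88  74  40  59 112 167 180 177 176 178]
 [184 185 187 171 104  86  88  88  87  74  39  58 112 167 181 180 179 179]
 [182 184 175 123  72  88  88  89  88  76  43  57 113 169 184 181 179 179]
 [182 185 166  86  73  89  88  89  85  74  77 116 159 126 189 182 180 180]
 [185 188 169  88  74  89  89  88  82  61  35  35  41  86 155 180 176 177]
 [182 185 168  89  75  89  88  90  84  63  38  37  46  96 157 183 180 179]
 [183 186 168  87  63  87  89  89  84  64  38  35  56 108 157 182 177 177]
 [183 183 179 126  34  52  67  73  83  64  38  38  56 108 158 184 180 180]
 [182 185 163  48  34  39  39  39  50  53  40  36  46  98 156 180 178 179]
 [183 185 166  50  37  40  39  40  40  39  38  38  33  83 155 180 177 177]
 [180 183 161  30  36  39  41  40  41  40  40  40  34  82 157 181 178 176]
 [178 180 163  84  36  36  36  37  38  39  37  34  31 109 189 183 181 179]
 [177 178 183 175 127  58  39  39  37  35  35  64 114 154 180 178 177 180]
 [178 175 176 179 187 182 149 140 101 101 134 190 
[... 328 characters left out ...]
44836956522
155 342.4478260869565 353.1875 347.81766304347826
156 342.4655172413793 353.3611111111111 347.9133141762452
157 342.38454198473283 353.36 347.87227099236645
158 342.6740506329114 353.0109375 347.84249406645574
159 344.2608695652174 351.9075 348.0841847826087
344 158.83516483516485
345 159.43548387096774
346 None
347 159.72277227722773
348 160.18333333333334
349 160.12359550561797
350 159.77777777777777
351 159.38095238095238
352 158.97590361445782
[[347.13145728 167.91290743]
 [347.04325079 170.03903143]
 [346.94678214 172.36245106]]
spindle cols [347.34625323 347.22093023 347.20620843]
spindle cols0 [348.         347.68115942 347.3880597  347.48913043 347.29213483
 347.328125  ]
```

Emit:
arm_command(moves=[[0.05,[-0.008,-0.008,0],[0,0,0]],[0.05,[-0.008,-0.008,-0.02],[0,0,0]],[0.05,[-0.008,-0.008,-0.036],[0,0,0]],[0.05,[-0.008,-0.008,-0.036],[0,0,0]]])

```text
clock: 17.05
tcp_pos: [512.4, 265.7, 25.6]
eef_rot: [-180.0, -0.0, -166.7]
contact_force: [-0.1, 0.8, -0.7]
opening: 14.9
```

Emit:
arm_command(moves=[[0.05,[0,0,-0.007],[0,0,0]],[0.05,[0,0,-0.014],[0,0,0]],[0.05,[0,0,-0.014],[0,0,0]]])

```text
clock: 17.35
tcp_pos: [512.7, 265.8, 23.7]
eef_rot: [-180.0, -0.0, -166.7]
contact_force: [0.3, -0.8, 0.4]
opening: 14.9
```

Emit:
arm_command(moves=[[0.05,[0,0,-0.007],[0,0,0]],[0.05,[0,0,-0.007],[0,0,0]],[0.05,[0,0,-0.014],[0,0,0]],[0.05,[0,0,-0.014],[0,0,0]]])

```text
clock: 17.75
tcp_pos: [512.7, 265.8, 21.7]
eef_rot: [180.0, -0.0, -166.7]
contact_force: [-1.1, 0.3, -0.4]
opening: 14.5
```

```bash
python3 - <<'E'
from h import *
o=get_obs();print(o['clock'],o['tcp_pos'].round(2),o['eef_rot'].round(2),o['contact_force'].round(1),o['ft_torque'].round(2))
E
```

```text
17.75 [512.68 265.83  21.72] [ 1.8000e+02 -1.0000e-02 -1.6666e+02] [-1.1  0.3 -0.4] [ 0.07 -0.    0.04]
```

Emit:
arm_command(moves=[[0.05,[0,0,-0.007],[0,0,0]],[0.05,[0,0,-0.014],[0,0,0]],[0.05,[0,0,-0.014],[0,0,0]],[0.05,[0,0,-0.014],[0,0,0]]])

```text
clock: 18.15
tcp_pos: [512.7, 265.8, 19.7]
eef_rot: [-180.0, -0.0, -166.7]
contact_force: [-0.6, 0.3, 0.2]
opening: 14.9
```

Emit:
arm_command(moves=[[0.05,[0,0,-0.007],[0,0,0]],[0.05,[0,0,-0.014],[0,0,0]],[0.05,[0,0,-0.02],[0,0,0]],[0.05,[0,0,-0.02],[0,0,0]]])

```text
clock: 18.55
tcp_pos: [512.6, 265.8, 16.5]
eef_rot: [-180.0, -0.0, -166.7]
contact_force: [-0.8, 0.3, -0.6]
opening: 15.0
```

```bash
python3 - <<'E'
from h import *
s,d=grab('scene','s11')
o=get_obs();print(o['clock'],o['tcp_pos'].round(2),o['contact_force'].round(1),o['ft_torque'].round(2))
cv2.imwrite('pics/s11y.png',cv2.resize(s[140:185,320:380,::-1],None,fx=12,fy=12,interpolation=0))
E
```

```text
18.6 [512.66 265.81  16.62] [-0.2 -0.1  0.1] [ 0.02  0.06 -0.  ]
```

View pics/s11y.png

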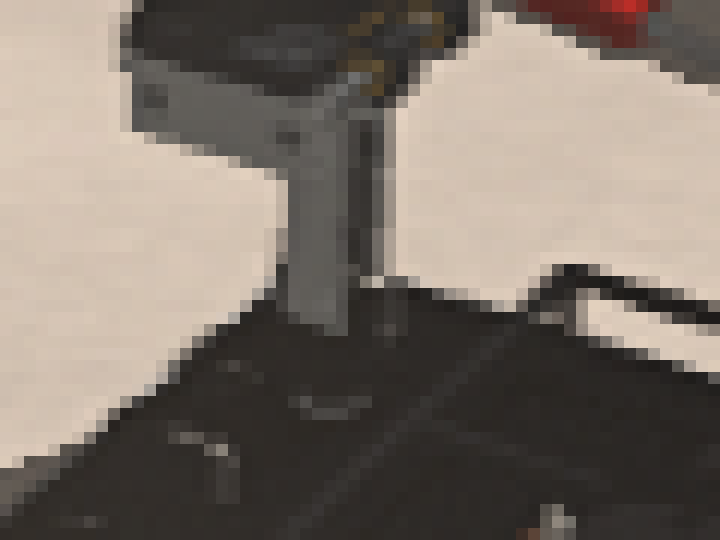

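Emit:
arm_command(moves=[[0.05,[0,0,-0.007],[0,0,0]],[0.05,[0,0,-0.014],[0,0,0]],[0.05,[0,0,-0.02],[0,0,0]],[0.05,[0,0,-0.02],[0,0,0]]])

```text
clock: 19.0
tcp_pos: [512.7, 265.8, 13.6]
eef_rot: [-180.0, -0.0, -166.7]
contact_force: [0.2, 0.9, -0.8]
opening: 15.0
```

Emit:
arm_command(moves=[[0.05,[0,0,-0.007],[0,0,0]],[0.05,[0,0,-0.014],[0,0,0]],[0.05,[0,0,-0.014],[0,0,0]],[0.05,[0,0,-0.014],[0,0,0]]])

```text
clock: 19.4
tcp_pos: [512.7, 265.8, 11.6]
eef_rot: [-180.0, -0.0, -166.7]
contact_force: [0.1, 0.1, -0.6]
opening: 14.6
```

Emit:
arm_command(moves=[[0.05,[0,0,-0.007],[0,0,0]],[0.05,[0,0,-0.014],[0,0,0]],[0.05,[0,0,-0.014],[0,0,0]],[0.05,[0,0,-0.014],[0,0,0]]])

```text
clock: 19.8
tcp_pos: [512.8, 265.9, 9.8]
eef_rot: [180.0, 0.0, -166.7]
contact_force: [-0.6, -0.5, 4.6]
opening: 14.9
```

Emit:
arm_command(moves=[[0.05,[0,0,-0.007],[0,0,0]],[0.05,[0,0,-0.014],[0,0,0]],[0.05,[0,0,-0.014],[0,0,0]],[0.05,[0,0,-0.014],[0,0,0]]])

```text
clock: 20.2
tcp_pos: [512.9, 265.9, 7.7]
eef_rot: [180.0, 0.0, -166.7]
contact_force: [-1.4, -1.1, 6.3]
opening: 14.6
```

Emit:
arm_command(moves=[[0.05,[0,0,0],[0,0,0]],[0.05,[0,0,-0.007],[0,0,0]],[0.05,[0,0,-0.014],[0,0,0]],[0.05,[0,0,-0.014],[0,0,0]],[0.05,[0,0,-0.014],[0,0,0]]], newtons=45)

```text
clock: 20.7
tcp_pos: [512.9, 265.9, 6.2]
eef_rot: [180.0, 0.0, -166.7]
contact_force: [-2.1, -0.5, 12.1]
opening: 14.2
```

Emit:
arm_command(moves=[[0.05,[0,0,-0.004],[0,0,0]],[0.05,[0,0,-0.007],[0,0,0]],[0.05,[0,0,-0.007],[0,0,0]],[0.05,[0,0,-0.007],[0,0,0]]])

```text
clock: 21.1
tcp_pos: [513.0, 265.9, 6.0]
eef_rot: [180.0, 0.0, -166.7]
contact_force: [-4.4, -2.6, 17.8]
opening: 14.7
```

```bash
python3 - <<'E'
from h import *
s,d=grab('scene','s12');t,_=grab('top','t12')
o=get_obs();print(o['clock'],o['tcp_pos'].round(2),o['eef_rot'].round(2),o['contact_force'].round(1),o['ft_torque'].round(2),o['opening'])
a=cv2.resize(s[140:185,320:380,::-1],None,fx=8,fy=8,interpolation=0)
b=cv2.resize(s[185:245,220:300,::-1],None,fx=6,fy=4,interpolation=0)
cv2.imwrite('pics/s12y.png',np.vstack([a,b]))
t0=np.load('pics/top0.npz')['im'].astype(int);df=(abs(t.astype(int)-t0).max(2)>60)
k,lab,st,ce=cv2.connectedComponentsWithStats(df.astype(np.uint8));print([(st[i][:4].tolist(),int(st[i][4])) for i in range(1,k) if st[i][4]>5])
E
```

```text
21.2 [512.98 265.97   6.05] [ 1.7998e+02  4.0000e-02 -1.6666e+02] [-3.9 -0.9 18.4] [-0.43  0.96  0.02] 14.702633770830463
[([390, 178, 14, 14], 142), ([218, 181, 23, 37], 294), ([200, 195, 5, 20], 33), ([204, 194, 3, 13], 28), ([246, 200, 7, 4], 17), ([284, 208, 2, 6], 10), ([217, 214, 5, 7], 16), ([248, 219, 5, 5], 14), ([273, 219, 137, 181], 6352), ([177, 221, 139, 147], 4114), ([381, 245, 18, 15], 186), ([430, 244, 15, 15], 183), ([195, 259, 25, 14], 46), ([219, 265, 6, 16], 16), ([0, 317, 119, 83], 4854), ([139, 318, 109, 55], 1795), ([0, 351, 5, 5], 13), ([0, 369, 4, 5], 8), ([317, 369, 41, 14], 244), ([359, 368, 11, 16], 144), ([0, 373, 4, 9], 20), ([261, 385, 6, 5], 9), ([282, 385, 15, 7], 44), ([0, 388, 3, 4], 7), ([4, 392, 4, 4], 7), ([302, 393, 11, 7], 47), ([270, 395, 6, 5], 15), ([314, 394, 6, 6], 12)]
```

View pics/s12y.png

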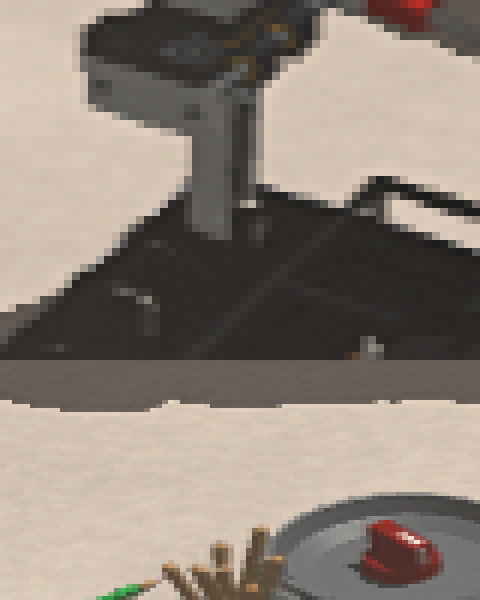

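View pics/t12.png

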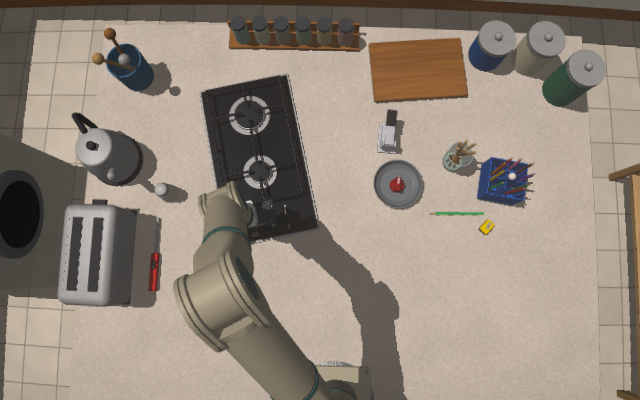

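```bash
python3 -c "
from bench import *
print(close_job())"
```

```text
the job is handed in; nothing more can be done
None
```

The job is handed in at 21.2 s of the 51 s allowed. The red knob is in the dish, and the black knob is on the spindle, gripped and pressed right down.

**Red knob:** I gripped it across its bar and lowered it into the grey dish until I felt about 5 N of floor contact. I then let go and lifted clear. The last pictures show it standing upright near the middle of the dish.

**Black knob:** I turned it about 72° so its pointer matches the hob's off direction at 13.3°, and lowered it onto the spindle. The spindle slid into the hole with no measurable resistance. The spring force then came in at about 4.6 N and rose to 6.3 N. After 4.8 mm of travel it met a firm stop.

**Last checks:**
- **Push and grip:** it is pressing at 18 N with a 45 N grip setting, and the opening is steady at 14.7 mm, against the bar's 15 mm.
- **Height:** by my height estimate the knob's underside is 11.6 mm above the worktop, against the 12 mm expected right down.
- **Other objects:** the before-and-after top pictures show no change in the bystanders that are in view. The arm hides part of the hob.

**What disagreed:**
- **Fingertip height:** the reported tool height was about 20 to 23 mm below where the fingertips really were. I found this from the pictures and by touching the top of the red knob's bar (about 3 N), and corrected for it.
- **Sideways force:** about 4 N of sideways force remains at the spindle, and I left it.
- **Not seen directly:** at the end the arm hides the black knob from the top camera, and it shows black on black in the side view. That it is fully home rests on the force and height readings, not on a clear picture.

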